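Cover the ultrasonic cleaner and switch it on

TASK

Get the ultrasonic cleaner ready and start it: take the buff stick off its open tank and lay it flat, felt side up, on a free spot of the bench, then set the tank's own cover (the larger of the two) on the tank so that it drops into the mouth all round and sits level. Only when the cover is on, turn the rotary isolator's handle clockwise from off fully to on. Set things down gently, do not drop them, and leave the small cover, jar, bottle and buffing wheel where they are.

Things in the scene. Friction and masses are not known exactly. Their poses are not given: they have to be found in the camera images.
- tank: ultrasonic cleaner, fixed (sizes in mm): white housing 190 (x) x 170 (y), 150 high; raised steel rim round its mouth, 162 x 142 outside, 6 wide, top 156 above the bench. Mouth 150 (x) x 130 (y), upright walls, floor at 50. A clear upright guard, 190 long, 6 thick, from bench to 270 high, runs along its +y side, inner face 102 from centre. Origin: centre of underside, z up; yaw within 30 degrees
- tank_mouth (a point): centre of the tank's mouth at the top of the rim, 156 mm above the bench; axes as the tank's
- cover: the tank's cover, loose, 0.4 kg: steel plate 172 (x) x 152 (y) x 4; below it a lip, a frame 142 x 122 outside, 9 deep, that drops into the mouth (4 play each side, either way round) till the plate rests on the rim. On top a black bar handle along x, 95 long, 14 wide, 14 high, centre 48 above the origin, 28 free under it. Origin: centre of lip's lower edge; seated 147 above the tank's
- cover_handle (a point): middle of the cover's bar handle, axes as the cover's (bar along x)
- small_cover: bystander: similar smaller steel cover of another bath, plate 125 (x) x 105 (y) mm, lip 95 x 75, bar handle 75 long, 55 high overall; loose. Origin: centre of the lip's lower edge
- buff_stick: buff stick, loose: flat wooden bar 220 (its x) x 30 (y) mm, 12 thick, with a grey felt strip 140 x 30 x 4 mm on top (from 35 mm behind to 105 mm ahead of the centre along x), 16 high in all. Origin: centre of the wood's underside, z up. It starts lying across the tank's rim, roughly along the tank's x
- isolator_base: isolator box, fixed on the bench: grey, 90 x 90 mm, 60 high, with a round 72 mm plate on top to 66. Origin: centre of the underside, z up
- isolator (a joint): angle of the isolator's handle: 0 off (bar along the box's x), 1.571 fully on (turned clockwise seen from above, bar along the box's y), stops at both ends, stays where it is left. It starts near 0
- isolator_grip (a point): on the handle's vertical axis, at the height to grip, 90 mm above the bench; turns with the handle, x along the bar. The handle is an upright black bar 70 long, 14 wide, from 72 to 102 mm above the bench
- jar: bystander: amber glass jar, 70 diameter, 85 high, loose. Origin: centre of the underside
- bottle: bystander: white plastic bottle, 68 diameter, 190 high, loose. Origin: centre of the underside
- buff_wheel: bystander: buffing wheel lying flat, 150 diameter, 22 thick (28 at the hub), loose. Origin: centre of the underside
Not all that is in view belongs to the job. Of the things shaped like the buff_stick, the wooden one is meant.

How it is judged:
By the outcome, as a careful person would: the job done as asked, in the order asked, and still so for the second after the job is handed in, with the robot touching nothing.
It also fails if it takes over 72 s, if anything falls off the work surface, if the arm or the gripper's body presses on something with over 40 N, if the wrist force passes 120 N, or if a joint passes its speed limit or range.

ROBOT

A 7-joint arm with a two-finger parallel gripper is mounted at the origin on the work surface. World frame = base frame: x ahead of the robot, y to its left, z up, the work surface at z = 0. Lengths are in m, angles in rad, forces in N, time in s.
With the tool pointing down it reaches from about 0.425 to 0.925 m from the base axis. Payload 6.8 kg.
Tool frame: the origin (TCP) lies at the very end of the fingers, on their centre line; the grasp point (between the pads) lies 19 mm behind it; z points along the fingers, y is the line along which they close (so a half turn about z gives the same grasp; the last joint's range is limited). The gripper opens to 85 mm and grips with 20 to 120 N. Pads are 22 mm wide; open, the fingers measure 114 mm over their backs; the gripper's body (76 mm by 85 mm) begins 54 mm behind the grasp point. The pads swing forward as they close: fully open they stand 13 mm farther back than shut.
Start: joints at [1.189, 0.477, 0.022, 1.555, -0.011, 1.109, -0.083], TCP at [0.183, -0.65, 0.231] pointing down, gripper open.
Joint ranges: [-2.96, 2.96], [-0.34, 2.1], [-1.41, 1.46], [0.24, 2.44], [-1.37, 4.51], [0.17, 1.92], [-2.96, 2.96]. Speed limits (rad/s): [2.39, 2.39, 3.14, 3.14, 3.14, 3.14, 3.14].

INTERFACE

Orientations are given as a unit quaternion [w, x, y, z].
In Python, from cell import robot gives the robot as it stands.
- The arm moves only by the shell command python3 -m creep 'ROWS' [FORCE]. ROWS is JSON, a list of rows, each an object with "delta_pos": the shift along the tool's x, y, z in cm, a list of three; "turn": the turn, a rotation vector about the tool's x, y, z in degrees, a list of three; "hand": the opening, from -1 (shut) to 1 (fully open). A call has 1 to 12 rows; each row shifts and turns the commanded pose from where the row before left it, along the tool's axes as they then stand; what a row does not reach is not made up. A row lasts 1/10 s, in which the tool goes at most 50 mm and 8.59 degrees, less where a joint would pass 70% of its speed; a pose out of reach is approached as far as the arm can. A call with a gripper value outside its range is refused whole. The fingers move at their own pace and stop on an object; FORCE is the grip in N (left out, the last holds). Time passes only in rows, so rows that do not move let the fingers close. It gives the time, the measured TCP pose, the force, the opening and the grip force at its end, in the units of the state.
- robot.state(): the state, without advancing time (a new reading comes with each control period).
- robot.capture(name): name is "scene" or "top" or "wrist"; returns the picture (384x512x3 uint8, blue, green, red); there is no depth.
- robot.camera_params(name): a dict with "camera_matrix" (3x3 intrinsics, pixels), "pose" (4x4, takes a point from camera to world coordinates). Camera axes: x right, y up, looking along -z (the intrinsics and any distortion apply to the point x, -y, -z); pixel columns grow to the right and rows downward; lengths in m; the calibration is good to about 2 mm. A picture is of the moment at which its call begins: read the wrist's pose just before it. camera_params takes no time and is no camera call; for the wrist camera it gives the pose at the moment of the call.
- robot.sign_off(): hands the job in; it is judged then, once.
The state is a dict: "clock": time; "q": joint angles; "joint_velocities": joint speeds; "effort": joint torques, N m; "tcp_pos": TCP position; "tool_rot": TCP orientation; "ft_force": force on the tool from outside, world axes, zero at the start; "wrist_torque": the same for the moment, N m; "grip_width": finger opening in m; "gripper_force": force on a finger pad.
Only numpy, scipy, OpenCV 4.12 (cv2) and the standard library are available. Lean on these libraries where they do the work, as an engineer would, in place of code of your own. Each camera call takes 0.05 s, during which the arm holds its last target. There are 200 camera calls.

## Working session

There is one attempt and no reset: what is moved stays moved. The work goes in short steps, Python scripts to look and compute and a shell command to move; the robot and the scene stay as the last step left them, time stands still between calls to the robot, and variables do not carry over. Pictures are saved under pics/ and viewed, at most 10 in all, crops included, and the job is handed in when it is done.

```bash
ls; mkdir -p pics; python3 - <<'E'
from cell import robot
import cv2,numpy as np
for n in ["scene","top"]:
    p=robot.camera_params(n); im=robot.capture(n); cv2.imwrite(f"pics/{n}0.png",im)
    print(n,np.round(p["camera_matrix"],1).tolist(),np.round(p["pose"],3).tolist(),[k for k in p])
s=robot.state(); print(s)
E
```

```text
pics
scene [[359.7, 0.0, 257.4], [0.0, 359.7, 185.9], [0.0, 0.0, 1.0]] [[0.594, -0.644, 0.482, 1.147], [0.804, 0.485, -0.343, -0.367], [-0.013, 0.591, 0.806, 1.258], [0.0, 0.0, 0.0, 1.0]] ['camera_matrix', 'pose']
top [[468.2, 0.0, 256.8], [0.0, 468.2, 190.8], [0.0, 0.0, 1.0]] [[0.014, 0.981, -0.193, 0.205], [-1.0, 0.014, -0.002, 0.125], [0.001, 0.193, 0.981, 1.532], [0.0, 0.0, 0.0, 1.0]] ['camera_matrix', 'pose']
{'clock': 0.1, 'q': array([ 1.18891266,  0.47772535,  0.02233337,  1.55632653, -0.01148299,
        1.10931288, -0.08311004]), 'joint_velocities': array([-7.19821639e-04, -1.94310224e-03,  9.51099973e-05, -1.54168899e-03,
        4.67185236e-04,  2.37231236e-04, -8.13457898e-04]), 'effort': array([ 5.36973224e-03, -5.97765219e+01,  1.61427900e+00, -2.81955296e+01,
        1.28297601e-02,  4.98217531e-03, -3.27848745e-06]), 'tcp_pos': array([ 0.18235261, -0.64935583,  0.23042847]), 'tool_rot': array([-8.02819629e-04,  9.90642821e-01,  1.36477564e-01, -1.76468695e-04]), 'ft_force': array([ 0.33141662, -0.20888233, -0.87273028]), 'wrist_torque': array([-0.01190317, -0.03105765,  0.02312267]), 'gripper_force': 0.0, 'grip_width': 0.08518776479124293}
```

View pics/scene0.png

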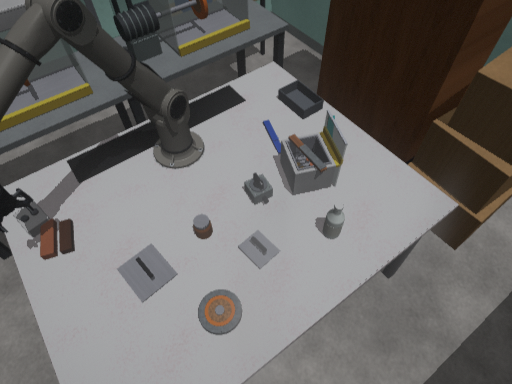

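View pics/top0.png

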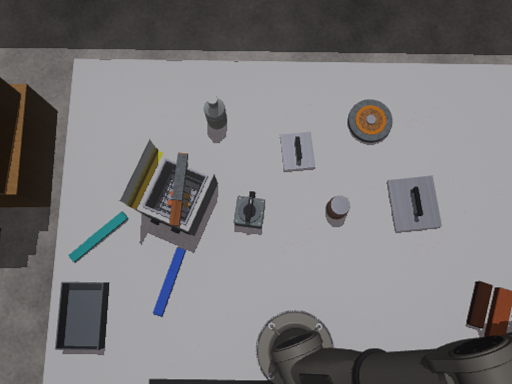

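The scene picture shows the tank at (310,163) with a stick across it. In the top picture there are three stick-like things: one on the tank at (179,190), brown and grey, plus a blue one (170,281) and a teal one (98,237) on the bench. There are two covers: large at (413,204) and small at (297,151). The isolator is at (250,210), jar (338,208), bottle (215,113) and wheel (370,121). By the description I choose the brown stick at (179,190) and the cover at (413,204). I'll check both in a close crop.

```bash
cat > h.py <<'E'
import numpy as np,cv2
from cell import robot
from scipy.spatial.transform import Rotation as R
def ray(n,px,p=None):
    p=p or robot.camera_params(n);K=np.array(p["camera_matrix"]);T=np.array(p["pose"])
    d=np.linalg.solve(K,[px[0],px[1],1.]);d=T[:3,:3]@[d[0],-d[1],-d[2]]
    return T[:3,3],d
def at(n,px,z,p=None):
    o,d=ray(n,px,p);return o+d*(z-o[2])/d[2]
def tri(rs):
    A=np.zeros((3,3));b=np.zeros(3)
    for o,d in rs:
        d=d/np.linalg.norm(d);P=np.eye(3)-np.outer(d,d);A+=P;b+=P@o
    X=np.linalg.solve(A,b)
    return X,[np.linalg.norm((np.eye(3)-np.outer(d,d)/(d@d))@(X-o))*1e3 for o,d in rs]
def proj(n,X,p=None):
    p=p or robot.camera_params(n);T=np.linalg.inv(np.array(p["pose"]));x=T[:3,:3]@X+T[:3,3]
    u=np.array(p["camera_matrix"])@[x[0],-x[1],-x[2]];return u[:2]/u[2]
def tcp():
    s=robot.state();q=s["tool_rot"];return s["tcp_pos"],R.from_quat([q[1],q[2],q[3],q[0]]).as_matrix()
def goto(X,yaw=None):
    """delta in tool axes (cm, deg) to TCP X, tool down, tool-y line at world yaw (rad); turn first then shift"""
    p,M=tcp();z=np.array([0,0,-1.])
    c=[]
    for s in (1,-1):
        y=s*np.array([np.cos(yaw),np.sin(yaw),0]) if yaw is not None else M[:,1]
        if yaw is None: y=y-z*(y@z);y/=np.linalg.norm(y)
        N=np.c_[np.cross(y,z),y,z];c.append((R.from_matrix(M.T@N).as_rotvec(degrees=True),N))
    rv,N=min(c,key=lambda t:np.linalg.norm(t[0]))
    d=np.array(X)-p
    print("tcp",p.round(4),"turn",rv.round(1),"shift before turn",(M.T@d*100).round(2),"after turn",(N.T@d*100).round(2),"ft",robot.state()["ft_force"].round(1))
E
python3 - <<'E'
from h import *
for n,px in [("tank/stick",(179,190)),("blue",(170,281)),("teal",(98,237)),("cover",(413,204)),("small",(297,151)),("iso",(250,210)),("jar",(338,208)),("bottle",(215,113)),("wheel",(370,121)),("tray",(83,316)),("br",(490,310))]: print(n,at("top",px,0.0).round(3))
a=cv2.imread("pics/top0.png")
t=cv2.resize(a[130:250,110:280],None,fx=4.6,fy=4.6,interpolation=cv2.INTER_CUBIC)
cv2.imwrite("pics/c1.png",t)
s=cv2.imread("pics/scene0.png")
A=cv2.resize(s[110:210,235:355],None,fx=4,fy=4,interpolation=cv2.INTER_CUBIC)
B=cv2.resize(s[235:305,110:185],None,fx=4,fy=4,interpolation=cv2.INTER_CUBIC)
o=np.zeros((400,790,3),np.uint8);o[:,:480]=A;o[:280,484:784]=B
cv2.imwrite("pics/c2.png",o)
E
```

```text
tank/stick [0.505 0.387 0.   ]
blue [0.207 0.402 0.   ]
teal [0.345 0.645 0.   ]
cover [ 0.469 -0.391  0.   ]
small [ 0.645 -0.007  0.   ]
iso [0.441 0.149 0.   ]
jar [ 0.452 -0.142  0.   ]
bottle [0.777 0.275 0.   ]
wheel [ 0.756 -0.258  0.   ]
tray [0.094 0.672 0.   ]
br [ 0.13  -0.619  0.   ]
```

View pics/c1.png

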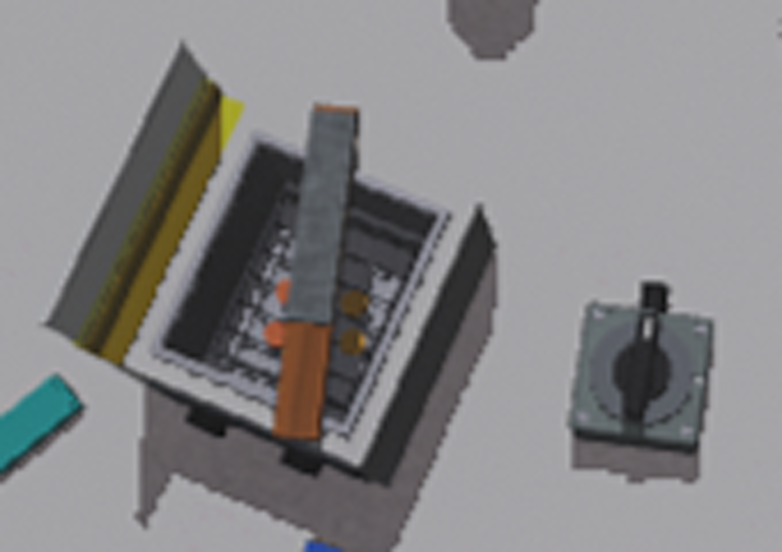

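View pics/c2.png

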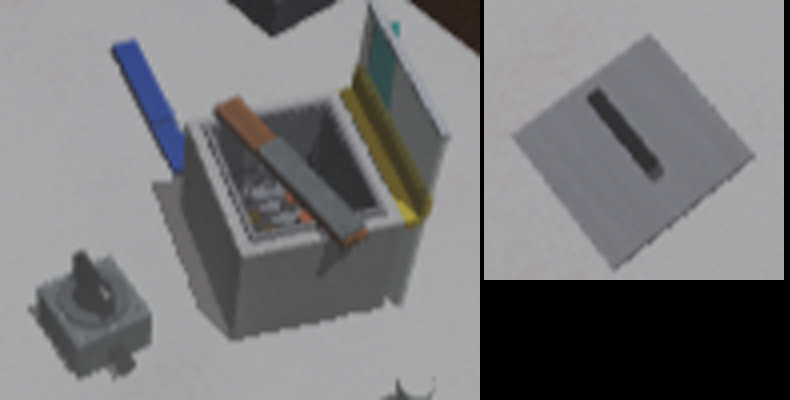

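The crops confirm the choice. The stick on the tank (crop 1, (297,437) to (336,107)) is brown wood with a grey felt strip toward its far +x end. The large plate (crop 2, around (633,150)) has a black bar at (625,133) and is clearly the larger cover. Next, coarse triangulation.

```bash
python3 - <<'E'
from h import *
t=lambda U,V:((U+.5)/4.6-.5+110,(V+.5)/4.6-.5+130)
s=lambda U,V:((U+.5)/4-.5+235,(V+.5)/4-.5+110)
s2=lambda U,V:((U-484+.5)/4-.5+110,(V+.5)/4-.5+235)
f=lambda a,b:print(*[np.array(x).round(4) for x in tri([ray("top",a),ray("scene",b)])])
print("stick ends");f(t(297,437),s(229,102));f(t(336,107),s(356,239))
print("felt bdry");f(t(307,322),s(270,143))
for U in [(258,140),(445,210),(350,432),(155,352)]: print("rim in?",at("top",t(*U),.156).round(3))
print("iso bar end top");print(at("top",t(650,310),.102),at("top",t(636,418),.102),"plate c",at("top",t(641,372),.066))
print("cover");print(at("top",(413,204),.02)); f((416.5,201.5),s2(625,133))
for c in [(515,135),(650,36),(752,156),(615,270)]: print(at("scene",s2(*c),.013).round(3))
goto([.50,-.33,.33],0)
E
```

```text
stick ends
[0.3694 0.3686 0.1664] [0.8677 0.8677]
[0.5862 0.3515 0.1663] [1.3725 1.3725]
felt bdry
[0.4424 0.3638 0.1702] [0.5903 0.5903]
rim in? [0.567 0.405 0.156]
rim in? [0.521 0.28  0.156]
rim in? [0.374 0.336 0.156]
rim in? [0.424 0.464 0.156]
iso bar end top
[0.46609605 0.14521768 0.102     ] [0.39259421 0.15338196 0.102     ] plate c [0.42921231 0.1512265  0.066     ]
cover
[ 0.46517443 -0.38468964  0.02      ]
[ 0.4701 -0.3912  0.0383] [0.9522 0.9522]
[ 0.396 -0.475  0.013]
[ 0.379 -0.329  0.013]
[ 0.546 -0.309  0.013]
[ 0.566 -0.456  0.013]
tcp [ 0.1824 -0.6494  0.2304] turn [ -0.1  -0.1 -74.3] shift before turn [ 39.22 -22.17  -9.93] after turn [31.94 31.76 -9.96] ft [ 0.3 -0.2 -0.9]
```

```bash
python3 -m creep '[{"delta_pos":[3.3,-1.8,-0.8],"turn":[0,0,0],"hand":1},{"delta_pos":[3.3,-1.8,-0.8],"turn":[0,0,0],"hand":1},{"delta_pos":[3.3,-1.8,-0.8],"turn":[0,0,0],"hand":1},{"delta_pos":[3.3,-1.8,-0.8],"turn":[0,0,0],"hand":1},{"delta_pos":[3.3,-1.8,-0.8],"turn":[0,0,0],"hand":1},{"delta_pos":[3.3,-1.8,-0.8],"turn":[0,0,0],"hand":1},{"delta_pos":[3.3,-1.8,-0.8],"turn":[0,0,0],"hand":1},{"delta_pos":[3.3,-1.8,-0.8],"turn":[0,0,0],"hand":1},{"delta_pos":[3.3,-1.8,-0.8],"turn":[0,0,0],"hand":1},{"delta_pos":[3.3,-1.8,-0.8],"turn":[0,0,0],"hand":1},{"delta_pos":[3.3,-1.8,-0.8],"turn":[0,0,0],"hand":1},{"delta_pos":[3,-2,-1],"turn":[0,0,0],"hand":1}]' 40
python3 - <<'E'
from h import *
import pickle
p=robot.camera_params("wrist");im=robot.capture("wrist");cv2.imwrite("pics/w1.png",im);pickle.dump(p,open("w1.p","wb"))
print(np.round(p["camera_matrix"],1).tolist(),np.round(p["pose"],3).tolist());goto([.5,.1,.33])
print(proj("wrist",np.array([.47,-.391,.05]),p))
E
```

```text
clock: 1.3
tcp_pos: [0.5027, -0.3323, 0.3289]
tool_rot: [-0.0, 0.991, 0.137, -0.0]
ft_force: [-0.6, -0.4, 0.3]
grip_width: 0.0854
gripper_force: 0.0
[[333.8, 0.0, 248.6], [0.0, 333.8, 193.2], [0.0, 0.0, 1.0]] [[0.27, 0.922, 0.279, 0.573], [-0.963, 0.258, 0.077, -0.313], [-0.001, -0.289, 0.957, 0.47], [0.0, 0.0, 0.0, 1.0]]
tcp [ 0.5083 -0.3257  0.331 ] turn [-0.1 -0.3 -0. ] shift before turn [ 11.08 -41.11   0.22] after turn [ 11.08 -41.11   0.1 ] ft [3.9 4.1 1.6]
[284.92786705 188.39234311]
```

View pics/w1.png

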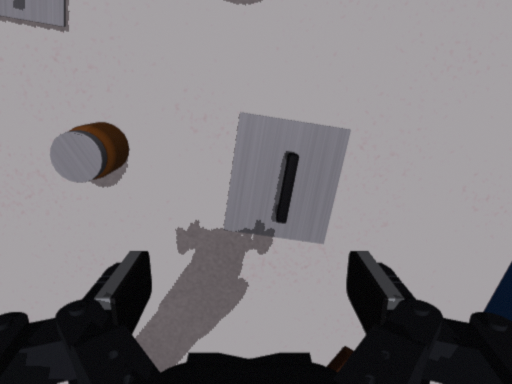

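The wrist view shows the large cover with plate corners at (240,113), (349,128), (324,243) and (224,230). Its bar runs from (292,153) to (282,221), and the jar is at left. On to the tank.

```bash
python3 -m creep '[{"delta_pos":[1.2,-4.2,-0.3],"turn":[0,0,0],"hand":1},{"delta_pos":[1.2,-4.2,-0.3],"turn":[0,0,0],"hand":1},{"delta_pos":[1.2,-4.2,-0.3],"turn":[0,0,0],"hand":1},{"delta_pos":[1.2,-4.2,-0.3],"turn":[0,0,0],"hand":1},{"delta_pos":[1.2,-4.2,-0.3],"turn":[0,0,0],"hand":1},{"delta_pos":[1.2,-4.2,-0.3],"turn":[0,0,0],"hand":1},{"delta_pos":[1.2,-4.2,-0.3],"turn":[0,0,0],"hand":1},{"delta_pos":[1.2,-4.2,-0.3],"turn":[0,0,0],"hand":1},{"delta_pos":[1.2,-4.2,-0.3],"turn":[0,0,0],"hand":1},{"delta_pos":[1.2,-4.2,-0.3],"turn":[0,0,0],"hand":1},{"delta_pos":[1.2,-4.2,0],"turn":[0,0,0],"hand":1},{"delta_pos":[1.2,-4.2,0],"turn":[0,0,0],"hand":1}]' 40 | grep tcp
python3 -m creep '[{"delta_pos":[1.2,-4.2,0],"turn":[0,0,0],"hand":1},{"delta_pos":[1.2,-4.2,0],"turn":[0,0,0],"hand":1},{"delta_pos":[1.2,-4.2,0],"turn":[0,0,0],"hand":1},{"delta_pos":[1.2,-4.2,0],"turn":[0,0,0],"hand":1},{"delta_pos":[0,0,0],"turn":[0,0,5],"hand":1},{"delta_pos":[0,0,0],"turn":[0,0,5],"hand":1},{"delta_pos":[0,0,0],"turn":[0,0,5],"hand":1},{"delta_pos":[0,0,0],"turn":[0,0,5],"hand":1},{"delta_pos":[0,0,0],"turn":[0,0,0],"hand":1}]'
python3 - <<'E'
from h import *
import pickle
p=robot.camera_params("wrist");im=robot.capture("wrist");cv2.imwrite("pics/w2.png",im);pickle.dump(p,open("w2.p","wb"))
goto([.478,.36,.26],np.radians(85.5))
E
```

```text
tcp_pos: [0.504, 0.1917, 0.3592]
clock: 3.45
tcp_pos: [0.505, 0.3648, 0.3588]
tool_rot: [0.0, 0.999, -0.038, -0.0]
ft_force: [0.3, -0.0, -0.0]
grip_width: 0.0852
gripper_force: 0.0
tcp [0.505  0.3649 0.3589] turn [0.  0.  0.3] shift before turn [-2.66  0.68  9.89] after turn [-2.66  0.7   9.89] ft [ 0.1 -0.3  0.1]
```

View pics/w2.png

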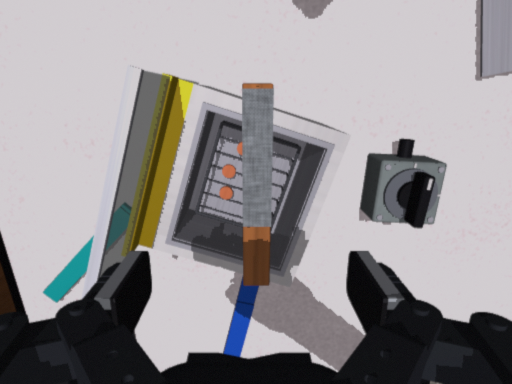

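The wrist view shows the stick nearly vertical in the image. Its far end is at (257,85), the felt/wood edge at (257,226) and the near end at (256,284). The rim corners are about (204,103), (333,145), (283,273) and (167,243).

```bash
python3 - <<'E'
from h import *
import pickle
p=pickle.load(open("w2.p","rb"))
t=lambda U,V:((U+.5)/4.6-.5+110,(V+.5)/4.6-.5+130)
s=lambda U,V:((U+.5)/4-.5+235,(V+.5)/4-.5+110)
for w,a,b in [((257.5,226),t(307,322),s(270,143)),((257.5,84.5),t(336,107),s(356,239)),((256.3,284.5),t(297,437),s(229,102))]:
    X,e=tri([ray("wrist",w,p),ray("top",a),ray("scene",b)]);print(X.round(4),np.round(e,1),at("wrist",w,.170,p).round(4))
for c in [(204,103),(333,145),(283,273),(167,243)]: print(at("wrist",c,.156,p).round(4))
E
```

```text
[0.4428 0.3617 0.1726] [2.3 2.2 0.8] [0.4416 0.3594 0.17  ]
[0.5856 0.3506 0.1672] [1.7 2.2 0.9] [0.5843 0.3495 0.17  ]
[0.3698 0.3672 0.1679] [1.6 1.1 1.6] [0.3711 0.3656 0.17  ]
[0.5712 0.4033 0.156 ]
[0.5194 0.2756 0.156 ]
[0.375 0.334 0.156]
[0.4231 0.4624 0.156 ]
```

```bash
python3 -m creep '[{"delta_pos":[-0.3,0.1,2],"turn":[0,0,0],"hand":1},{"delta_pos":[-0.3,0.1,2],"turn":[0,0,0],"hand":1},{"delta_pos":[-0.3,0.1,2],"turn":[0,0,0],"hand":1},{"delta_pos":[-0.3,0.1,2],"turn":[0,0,0],"hand":1},{"delta_pos":[-0.3,0.1,2],"turn":[0,0,0],"hand":1},{"delta_pos":[-0.3,0.1,2],"turn":[0,0,0],"hand":1},{"delta_pos":[-0.3,0.1,2],"turn":[0,0,0],"hand":1},{"delta_pos":[-0.3,0.1,2],"turn":[0,0,0],"hand":1},{"delta_pos":[-0.25,0.05,1.7],"turn":[0,0,0],"hand":0.6},{"delta_pos":[0,0,1.5],"turn":[0,0,0],"hand":0},{"delta_pos":[0,0,1],"turn":[0,0,0],"hand":0},{"delta_pos":[0,0,0],"turn":[0,0,0],"hand":0}]' 40
python3 -m creep '[{"delta_pos":[0,0,0],"turn":[0,0,0],"hand":-1},{"delta_pos":[0,0,0],"turn":[0,0,0],"hand":-1},{"delta_pos":[0,0,0],"turn":[0,0,0],"hand":-1},{"delta_pos":[0,0,0],"turn":[0,0,0],"hand":-1}]' 40
```

```text
clock: 4.7
tcp_pos: [0.4776, 0.358, 0.1559]
tool_rot: [0.001, 0.999, -0.037, -0.001]
ft_force: [0.2, 0.3, 0.1]
grip_width: 0.0426
gripper_force: 0.0
clock: 5.1
tcp_pos: [0.4783, 0.3588, 0.1578]
tool_rot: [-0.0, 0.999, -0.038, 0.0]
ft_force: [-0.6, -0.6, 1.3]
grip_width: 0.029
gripper_force: 41.8
```

```bash
python3 -m creep '[{"delta_pos":[0,0,-1],"turn":[0,0,0],"hand":-1},{"delta_pos":[0,0,-2.5],"turn":[0,0,0],"hand":-1},{"delta_pos":[0,0,-3.5],"turn":[0,0,0],"hand":-1},{"delta_pos":[0,0,-3],"turn":[0,0,0],"hand":-1},{"delta_pos":[2.2,2.4,0],"turn":[0,0,0],"hand":-1},{"delta_pos":[2.2,2.4,0],"turn":[0,0,0],"hand":-1},{"delta_pos":[2.2,2.4,0],"turn":[0,0,0],"hand":-1},{"delta_pos":[2.2,2.4,0],"turn":[0,0,0],"hand":-1},{"delta_pos":[2.2,2.4,0],"turn":[0,0,0],"hand":-1},{"delta_pos":[2.2,2.4,0],"turn":[0,0,0],"hand":-1},{"delta_pos":[2.2,2.4,0],"turn":[0,0,0],"hand":-1},{"delta_pos":[2.2,2.4,0],"turn":[0,0,0],"hand":-1}]'
python3 -m creep '[{"delta_pos":[0,0,2.5],"turn":[0,0,0],"hand":-1},{"delta_pos":[0,0,3],"turn":[0,0,0],"hand":-1},{"delta_pos":[0,0,3],"turn":[0,0,0],"hand":-1},{"delta_pos":[0,0,3],"turn":[0,0,0],"hand":-1},{"delta_pos":[0,0,2],"turn":[0,0,0],"hand":-1},{"delta_pos":[0,0,0],"turn":[0,0,0],"hand":-1},{"delta_pos":[0,0,0],"turn":[0,0,0],"hand":-1}]'
```

```text
clock: 6.3
tcp_pos: [0.6398, 0.1529, 0.2582]
tool_rot: [-0.0, 0.999, -0.038, 0.0]
ft_force: [-0.4, 0.6, -1.3]
grip_width: 0.029
gripper_force: 41.6
clock: 7.0
tcp_pos: [0.6395, 0.1542, 0.1232]
tool_rot: [-0.0, 0.999, -0.038, 0.0]
ft_force: [0.4, 0.3, -1.1]
grip_width: 0.0289
gripper_force: 41.5
```

```bash
python3 - <<'E'
from h import *
im=np.vstack([robot.capture("top")[100:260,100:300].repeat(2,0).repeat(2,1),robot.capture("scene")[80:220,220:420].repeat(2,0).repeat(2,1)])
cv2.imwrite("pics/g1.png",im); print(im.shape)
goto([.64,.155,.0018])
E
```

```text
(600, 400, 3)
tcp [0.6403 0.1545 0.1243] turn [-0.1 -0.2 -0. ] shift before turn [-0.07 -0.04 12.25] after turn [-0.03 -0.05 12.25] ft [ 0.7 -0.1 -0.8]
```

View pics/g1.png

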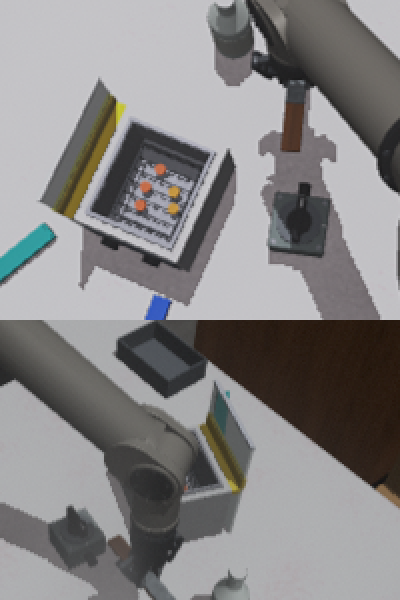

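The stick is held straight, felt up, between the isolator and the bottle. Top half: wood end at (291,130), isolator at (298,222), bottle at (231,45), all clear. Lowering.

```bash
python3 -m creep '[{"delta_pos":[0,0,2],"turn":[0,0,0],"hand":-1},{"delta_pos":[0,0,3],"turn":[0,0,0],"hand":-1},{"delta_pos":[0,0,3],"turn":[0,0,0],"hand":-1},{"delta_pos":[0,0,2],"turn":[0,0,0],"hand":-1},{"delta_pos":[0,0,1],"turn":[0,0,0],"hand":-1},{"delta_pos":[0,0,0.5],"turn":[0,0,0],"hand":-1},{"delta_pos":[0,0,0.3],"turn":[0,0,0],"hand":-1},{"delta_pos":[0,0,0],"turn":[0,0,0],"hand":-1},{"delta_pos":[0,0,0],"turn":[0,0,0],"hand":-1}]'
```

```text
clock: 8.0
tcp_pos: [0.6399, 0.1542, 0.0054]
tool_rot: [-0.0, 0.999, -0.038, 0.001]
ft_force: [1.3, 0.8, -1.7]
grip_width: 0.0289
gripper_force: 41.6
```

```bash
python3 -m creep '[{"delta_pos":[0,0,0.1],"turn":[0,0,0],"hand":-1},{"delta_pos":[0,0,0.1],"turn":[0,0,0],"hand":-1},{"delta_pos":[0,0,0.1],"turn":[0,0,0],"hand":-1},{"delta_pos":[0,0,0.1],"turn":[0,0,0],"hand":-1},{"delta_pos":[0,0,0],"turn":[0,0,0],"hand":-1}]'
```

```text
clock: 8.5
tcp_pos: [0.6393, 0.154, 0.0018]
tool_rot: [0.0, 0.999, -0.038, 0.0]
ft_force: [-3.2, -2.0, 11.1]
grip_width: 0.029
gripper_force: 43.0
```

```bash
python3 -m creep '[{"delta_pos":[0,0,-0.1],"turn":[0,0,0],"hand":0},{"delta_pos":[0,0,0],"turn":[0,0,0],"hand":0.2},{"delta_pos":[0,0,0],"turn":[0,0,0],"hand":0.4},{"delta_pos":[0,0,-1],"turn":[0,0,0],"hand":1},{"delta_pos":[0,0,-3],"turn":[0,0,0],"hand":1},{"delta_pos":[0,0,-5],"turn":[0,0,0],"hand":1},{"delta_pos":[0,0,-5],"turn":[0,0,0],"hand":1},{"delta_pos":[0,0,-5],"turn":[0,0,0],"hand":1},{"delta_pos":[0,0,-5],"turn":[0,0,0],"hand":1},{"delta_pos":[0,0,-5],"turn":[0,0,0],"hand":1},{"delta_pos":[0,0,-5],"turn":[0,0,0],"hand":1},{"delta_pos":[-2.5,-3.3,-1.8],"turn":[0,0,0],"hand":1}]' | grep tcp
python3 -m creep '[{"delta_pos":[-2.5,-3.3,0],"turn":[0,0,0],"hand":1},{"delta_pos":[-2.5,-3.3,0],"turn":[0,0,0],"hand":1},{"delta_pos":[-2.5,-3.3,0],"turn":[0,0,0],"hand":1},{"delta_pos":[-2.5,-3.3,0],"turn":[0,0,0],"hand":1},{"delta_pos":[-2.5,-3.3,0],"turn":[0,0,0],"hand":1},{"delta_pos":[0,0,0],"turn":[0,0,0],"hand":1},{"delta_pos":[0,0,0],"turn":[0,0,0],"hand":1}]'
python3 - <<'E'
from h import *
import pickle
p=robot.camera_params("wrist");im=robot.capture("wrist");cv2.imwrite("pics/w3.png",im);pickle.dump(p,open("w3.p","wb"))
t=robot.capture("top");cv2.imwrite("pics/top3.png",t)
goto([.5,-.39,.33])
a=cv2.resize(im[60:310,120:360],None,fx=2.3,fy=2.3,interpolation=cv2.INTER_CUBIC)
b=t[40:250,180:290]
o=np.zeros((575,552+222,3),np.uint8);o[:,:552]=a;o[:420,554:774]=b.repeat(2,0).repeat(2,1);cv2.imwrite("pics/g2.png",o)
E
```

```text
tcp_pos: [0.6211, 0.1835, 0.3657]
clock: 10.4
tcp_pos: [0.5034, 0.3637, 0.3599]
tool_rot: [-0.0, 0.999, -0.036, 0.0]
ft_force: [0.5, -1.4, -0.5]
grip_width: 0.0852
gripper_force: 0.0
tcp [0.5053 0.3614 0.3595] turn [ 0. -0.  0.] shift before turn [ 5.25 74.96  3.  ] after turn [ 5.25 74.96  2.95] ft [-0.   0.2  1. ]
```

View pics/g2.png

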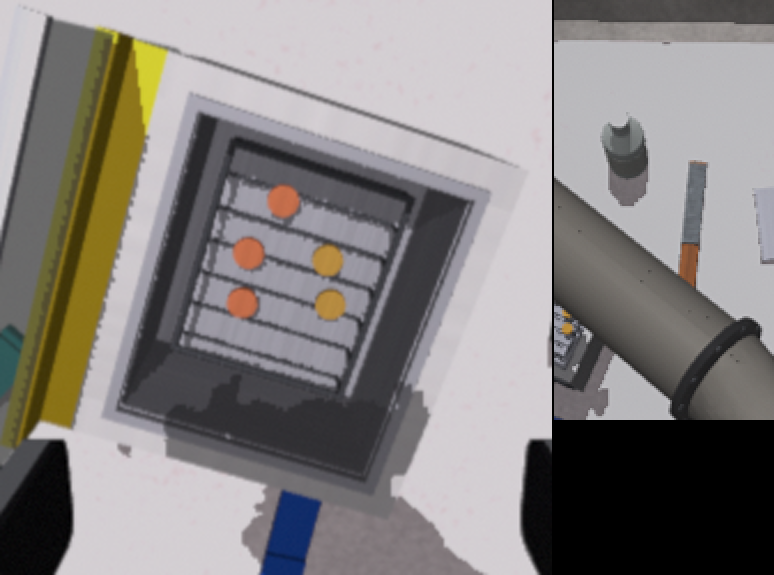

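The stick lies flat on the bench, felt up (right panel, (696,165) to (688,285)), clear of the bottle and small cover. The empty tank's rim outer corners are at crop pixels (192,94), (489,191), (376,494) and (104,416). The inner corners are at about (201,113), (474,202), (366,480) and (119,406).

```bash
cat > meas.py <<'E'
from h import *
import pickle
from scipy.optimize import least_squares
def fit(p,pix,loc,x0,freez=False):
    pix=np.array(pix,float);loc=np.array(loc,float)
    def W(v):
        c,s=np.cos(v[2]),np.sin(v[2]);return np.c_[v[0]+c*loc[:,0]-s*loc[:,1],v[1]+s*loc[:,0]+c*loc[:,1],loc[:,2]+(v[3] if freez else 0)]
    f=lambda v:np.concatenate([proj("wrist",X,p)-q for X,q in zip(W(v),pix)])
    r=least_squares(f,x0+([0] if freez else []))
    return r.x,np.sqrt(np.mean(r.fun**2))
def rect(a,b,z): return [(a,b,z),(a,-b,z),(-a,-b,z),(-a,b,z)]
E
python3 - <<'E'
from meas import *
p=pickle.load(open("w3.p","rb"))
c=lambda L:[((U+.5)/2.3-.5+120,(V+.5)/2.3-.5+60) for U,V in L]
o=c([(192,94),(489,191),(376,494),(104,416)]);i=c([(201,113),(474,202),(366,480),(119,406)])
for fz in (0,1):
  for pix,loc in ((o,rect(.081,.071,.156)),(i,rect(.075,.065,.156)),(o+i,rect(.081,.071,.156)+rect(.075,.065,.156))):
    v,e=fit(p,pix,loc,[.47,.37,-.37],fz);print("tank",v[:2].round(4),np.degrees(v[2]).round(2),v[3:].round(4),e.round(2))
p=pickle.load(open("w1.p","rb"))
pl=[(240,113),(349,128),(324,243),(224,230)]; B=[(292,153),(282,221)]
for fz in (0,1):
  v,e=fit(p,pl,rect(.086,.076,.013),[.47,-.39,.1],fz);print("cover",v[:2].round(4),np.degrees(v[2]).round(2),v[3:].round(4),e.round(2))
  v,e=fit(p,B,[(.0475,0,.055),(-.0475,0,.055)],[.47,-.39,.1],fz) ;print("bar",v[:2].round(4),np.degrees(v[2]).round(2),v[3:].round(4),e.round(2))
goto([.47,-.391,.2],np.radians(97))
E
```

```text
tank [0.4716 0.3686] -21.7 [] 1.21
tank [0.4716 0.3687] -22.13 [] 1.31
tank [0.4716 0.3687] -21.89 [] 1.29
tank [0.4703 0.3687] -21.7 [-0.0055] 0.56
tank [0.4698 0.3689] -22.13 [-0.0071] 0.32
tank [0.4701 0.3688] -21.9 [-0.0062] 0.54
cover [ 0.47   -0.3937] 7.72 [] 0.81
bar [ 0.4722 -0.3924] 9.54 [] 0.85
cover [ 0.469  -0.3946] 7.72 [-0.0056] 0.44
bar [ 0.4688 -0.3951] 9.46 [-0.0146] 0.0
tcp [0.5053 0.3614 0.3595] turn [  0.   -0.  -11.4] shift before turn [ 2.26 75.28 16.  ] after turn [-12.67  74.25  15.95] ft [-0.   0.2  1. ]
```

```bash
python3 -m creep '[{"delta_pos":[0.1,4.2,0],"turn":[0,0,0],"hand":1},{"delta_pos":[0.1,4.2,0],"turn":[0,0,0],"hand":1},{"delta_pos":[0.1,4.2,0],"turn":[0,0,0],"hand":1},{"delta_pos":[0.1,4.2,0],"turn":[0,0,0],"hand":1},{"delta_pos":[0.1,4.2,0],"turn":[0,0,0],"hand":1},{"delta_pos":[0.1,4.2,0],"turn":[0,0,0],"hand":1},{"delta_pos":[0.1,4.2,0],"turn":[0,0,0],"hand":1},{"delta_pos":[0.1,4.2,0],"turn":[0,0,0],"hand":1},{"delta_pos":[0.1,4.2,0],"turn":[0,0,0],"hand":1},{"delta_pos":[0.1,4.2,0],"turn":[0,0,0],"hand":1},{"delta_pos":[0.1,4.2,0],"turn":[0,0,0],"hand":1},{"delta_pos":[0.1,4.2,0],"turn":[0,0,0],"hand":1}]' | grep tcp
python3 -m creep '[{"delta_pos":[0.2,4.2,0],"turn":[0,0,0],"hand":1},{"delta_pos":[0.2,4.2,0],"turn":[0,0,0],"hand":1},{"delta_pos":[0.2,4.2,0],"turn":[0,0,0],"hand":1},{"delta_pos":[0.2,4.2,0],"turn":[0,0,0],"hand":1},{"delta_pos":[0.2,4.2,1],"turn":[0,0,0],"hand":1},{"delta_pos":[0.2,4.2,2],"turn":[0,0,0],"hand":1},{"delta_pos":[0,0,3],"turn":[0,0,-6.2],"hand":1},{"delta_pos":[0,0,4],"turn":[0,0,-6.2],"hand":1},{"delta_pos":[0,0,0],"turn":[0,0,0],"hand":1},{"delta_pos":[0,0,0],"turn":[0,0,0],"hand":1}]'
python3 - <<'E'
from h import *
import pickle
p=robot.camera_params("wrist");im=robot.capture("wrist");cv2.imwrite("pics/w4.png",im);pickle.dump(p,open("w4.p","wb"))
goto([.469,-.394,.029],np.radians(98))
print(*[proj("wrist",np.array([.469,-.394,.055])+np.array([np.cos(a),np.sin(a),0])*d,p).round(0) for a in [np.radians(8)] for d in (-.0475,.0475)])
g=im.max(2)<45; g[230:]=0; n,l,st,c=cv2.connectedComponentsWithStats(g.astype(np.uint8))
for k in range(1,n):
    if st[k,4]>300:
        print(st[k],cv2.minAreaRect(np.argwhere(l==k)[:,::-1].astype(np.float32)))
E
```

```text
tcp_pos: [0.4776, -0.1443, 0.3597]
clock: 12.7
tcp_pos: [0.4706, -0.3939, 0.2598]
tool_rot: [-0.0, 0.998, 0.068, -0.0]
ft_force: [0.2, -0.2, 0.4]
grip_width: 0.0854
gripper_force: 0.0
tcp [ 0.4717 -0.3941  0.2612] turn [ 0.1 -0.1 -0.1] shift before turn [-0.29 -0.08 23.22] after turn [-0.26 -0.05 23.22] ft [0.1 0.1 1.3]
[248. 209.] [248. 120.]
[ 242  120   13   87 1062] ((248.0, 163.0), (86.0, 12.0), 90.0)
[ 23 131  39  50 932] ((44.52640151977539, 157.16954040527344), (30.393367767333984, 54.90633010864258), 14.349332809448242)
[  7 139  18  44 370] ((16.16712760925293, 160.8245849609375), (16.0830020904541, 43.25592041015625), 3.012787342071533)
```

The bar shows exactly where predicted (248, 120–206), aligned with the tool. Descending to grasp it.

```bash
python3 -m creep '[{"delta_pos":[-0.2,0,2],"turn":[0,0,0],"hand":0.7},{"delta_pos":[0,0,4],"turn":[0,0,0],"hand":0.4},{"delta_pos":[0,0,4],"turn":[0,0,0],"hand":0.4},{"delta_pos":[0,0,4],"turn":[0,0,0],"hand":0.4},{"delta_pos":[0,0,3],"turn":[0,0,0],"hand":0.4},{"delta_pos":[0,0,2.5],"turn":[0,0,0],"hand":0.4},{"delta_pos":[0,0,2],"turn":[0,0,0],"hand":0.4},{"delta_pos":[0,0,1.2],"turn":[0,0,0],"hand":0.4},{"delta_pos":[0,0,0.4],"turn":[0,0,0],"hand":0.4},{"delta_pos":[0,0,0],"turn":[0,0,0],"hand":0.2}]' 70
python3 -m creep '[{"delta_pos":[0,0,0],"turn":[0,0,0],"hand":-1},{"delta_pos":[0,0,0],"turn":[0,0,0],"hand":-1},{"delta_pos":[0,0,0],"turn":[0,0,0],"hand":-1},{"delta_pos":[0,0,0],"turn":[0,0,0],"hand":-1},{"delta_pos":[0,0,0],"turn":[0,0,0],"hand":-1},{"delta_pos":[0,0,0],"turn":[0,0,0],"hand":-1}]' 70
```

```text
clock: 13.75
tcp_pos: [0.4703, -0.3939, 0.0293]
tool_rot: [0.001, 0.998, 0.07, 0.001]
ft_force: [-0.0, -0.6, 0.2]
grip_width: 0.0512
gripper_force: 0.0
clock: 14.35
tcp_pos: [0.4702, -0.3938, 0.0295]
tool_rot: [0.001, 0.998, 0.07, 0.001]
ft_force: [-1.5, 0.9, 5.5]
grip_width: 0.0127
gripper_force: 69.8
```

```bash
python3 -m creep '[{"delta_pos":[0,0,-0.5],"turn":[0,0,0],"hand":-1},{"delta_pos":[0,0,-1.5],"turn":[0,0,0],"hand":-1},{"delta_pos":[0,0,-3],"turn":[0,0,0],"hand":-1},{"delta_pos":[0,0,-3.5],"turn":[0,0,0],"hand":-1},{"delta_pos":[0,0,-3.5],"turn":[0,0,0],"hand":-1},{"delta_pos":[0,0,-3.5],"turn":[0,0,0],"hand":-1},{"delta_pos":[0,0,-3.5],"turn":[0,0,0],"hand":-1},{"delta_pos":[0,0,-2.5],"turn":[0,0,0],"hand":-1},{"delta_pos":[0,0,-1.5],"turn":[0,0,0],"hand":-1},{"delta_pos":[0,0,0],"turn":[0,0,0],"hand":-1}]'
python3 -m creep '[{"delta_pos":[0.2,-1.5,0],"turn":[0,0,0],"hand":-1},{"delta_pos":[0.4,-3,0],"turn":[0,0,0],"hand":-1},{"delta_pos":[0.6,-4,0],"turn":[0,0,0],"hand":-1},{"delta_pos":[0.6,-4,0],"turn":[0,0,0],"hand":-1},{"delta_pos":[0.6,-4,0],"turn":[0,0,0],"hand":-1},{"delta_pos":[0.6,-4,0],"turn":[0,0,0],"hand":-1},{"delta_pos":[0.6,-4,0],"turn":[0,0,0],"hand":-1},{"delta_pos":[0.6,-4,0],"turn":[0,0,0],"hand":-1},{"delta_pos":[0.6,-4,0],"turn":[0,0,0],"hand":-1},{"delta_pos":[0.6,-4,0],"turn":[0,0,0],"hand":-1},{"delta_pos":[0.6,-4,0],"turn":[0,0,0],"hand":-1},{"delta_pos":[0.6,-4,0],"turn":[0,0,0],"hand":-1}]'
python3 -m creep '[{"delta_pos":[0.6,-4,0],"turn":[0,0,0],"hand":-1},{"delta_pos":[0.6,-4,0],"turn":[0,0,0],"hand":-1},{"delta_pos":[0.6,-4,0],"turn":[0,0,0],"hand":-1},{"delta_pos":[0.6,-4,0],"turn":[0,0,0],"hand":-1},{"delta_pos":[0.4,-3,0],"turn":[0,0,0],"hand":-1},{"delta_pos":[0,0,0],"turn":[0,0,7.5],"hand":-1},{"delta_pos":[0,0,0],"turn":[0,0,7.5],"hand":-1},{"delta_pos":[0,0,0],"turn":[0,0,7.5],"hand":-1},{"delta_pos":[0,0,0],"turn":[0,0,7.5],"hand":-1},{"delta_pos":[0,0,0],"turn":[0,0,0],"hand":-1}]'
python3 - <<'E'
from h import *
import pickle
p=robot.camera_params("wrist");im=robot.capture("wrist");cv2.imwrite("pics/w5.png",im);pickle.dump(p,open("w5.p","wb"))
cv2.imwrite("pics/top5.png",robot.capture("top"))
goto([.471,.369,.22],np.radians(68.1))
E
```

```text
clock: 15.35
tcp_pos: [0.4702, -0.3938, 0.2608]
tool_rot: [0.001, 0.998, 0.07, 0.002]
ft_force: [0.3, -0.3, -3.7]
grip_width: 0.0132
gripper_force: 68.6
clock: 16.55
tcp_pos: [0.47, 0.0587, 0.2565]
tool_rot: [0.0, 0.997, 0.071, -0.002]
ft_force: [-0.0, 0.2, -3.2]
grip_width: 0.0128
gripper_force: 68.6
clock: 17.55
tcp_pos: [0.4713, 0.2486, 0.2564]
tool_rot: [0.001, 0.982, -0.19, -0.001]
ft_force: [0.5, 0.7, -3.2]
grip_width: 0.0124
gripper_force: 68.7
tcp [0.4719 0.2486 0.257 ] turn [0.1 0.1 0.2] shift before turn [ -4.52 -11.16   3.69] after turn [ -4.57 -11.13   3.7 ] ft [ 0.5 -0.5 -3.5]
```

View pics/w5.png

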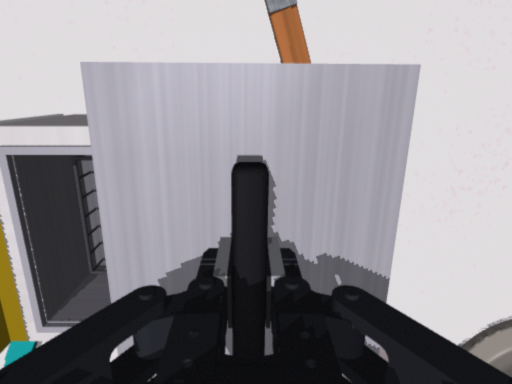

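The cover is in hand, with its front edge running from (90,64) to (420,66). It is parallel to the rim's edge at row 150, so the yaw is right. I'll use its known place in the grip to calibrate the wrist-camera bias for the tank fit.

```bash
python3 - <<'E'
from meas import *
p=pickle.load(open("w5.p","rb"))
P,M=tcp()
v,e=fit(p,[(90,63.5),(420,66)],[(.086,.076,0),(.086,-.076,0)],[P[0],P[1],-.38],1) if 0 else (None,None)
loc=[(.086,.076,0),(.086,-.076,0)]
def f(v):
    c,s=np.cos(v[2]),np.sin(v[2])
    return np.concatenate([proj("wrist",np.array([v[0]+c*x-s*y,v[1]+s*x+c*y,v[3]]),p)-q for (x,y,_),q in zip(loc,[(90,63.5),(420,66)])])
r=least_squares(f,[P[0],P[1],-.38,.24]);v=r.x
d=M.T@(np.array([v[0],v[1],v[3]])-P)
print("cover yaw",np.degrees(v[2]).round(2),"tool yaw",np.degrees(np.arctan2(M[1,0],M[0,0])).round(2),"centre in tool mm",(d*1e3).round(1),"expected z",16)
# camera pose in tool
T=np.array(p["pose"]);print("cam in tool",(M.T@(T[:3,3]-P)*1e3).round(1))
# tank from w5 rim left-front visible edges at z .156
for px in [(90,152),(36,330),(4,155)]: print(at("wrist",px,.156,p).round(4))
E
```

```text
cover yaw -22.36 tool yaw -21.66 centre in tool mm [-1.   3.7 24.2] expected z 16
cam in tool [  72.8    1.5 -140.2]
[0.5434 0.3425 0.156 ]
[0.4256 0.463  0.156 ]
[0.5649 0.4016 0.156 ]
```

```bash
cat > tilt.py <<'E'
from meas import *
p=pickle.load(open("w5.p","rb"));im=cv2.imread("pics/w5.png").astype(float);g=cv2.GaussianBlur(im,(3,3),0).mean(2)
P,M=tcp()
def edge(rows,c0,c1,sgn):
    out=[]
    for r in rows:
        d=sgn*np.diff(g[r,c0:c1]);k=d.argmax()
        if d[k]>8:out.append((c0+k+.5,r))
    return np.array(out)
L=edge(range(160,230),85,125,-1) if 0 else edge(range(75,112),80,110,-1)
Rr=edge(range(75,250),385,430,1)
F=[]
for c in list(range(110,260))+list(range(315,400)):
    d=-np.diff(g[50:80,c]);k=d.argmax();F.append((c,50+k+.5))
F=np.array(F)
for n,E in (("L",L),("R",Rr)):
    a=np.polyfit(E[:,1],E[:,0],1);print(n,len(E),a.round(4),np.std(E[:,0]-np.polyval(a,E[:,1])).round(2))
a=np.polyfit(F[:,0],F[:,1],1);print("F",a.round(4),np.std(F[:,1]-np.polyval(a,F[:,0])).round(2))
# predicted plate pose in tool frame: corners with rot (rx,ry,rz) and offset
def pr(t,rv,X): return proj("wrist",P+M@(np.array(t)+R.from_rotvec(rv).apply(X)),p)
def pred(t,rv):
    q=[pr(t,rv,np.array(X)) for X in [(.086,-.076,0),(.03,-.076,0),(.086,.076,0),(.03,.076,0)]]
    return q
def res(v):
    q=pred(v[:3],v[3:]);o=[]
    aL=np.polyfit(L[:,1],L[:,0],1);aR=np.polyfit(Rr[:,1],Rr[:,0],1)
    for i in range(4):
        al=aL if (q[i][0]<250) else aR
        o.append(q[i][0]-np.polyval(al,q[i][1]))
    for i in (0,2): o.append(q[i][1]-np.polyval(a,q[i][0]))
    return o
for x in pred([0,0,.016],[0,0,0]): print("nominal",x.round(1))
r=least_squares(res,[0,0,.016,0,0,0]) 
print((r.x[:3]*1e3).round(1),np.degrees(r.x[3:]).round(2),np.round(r.fun,2))
r=least_squares(lambda u:res([u[0],u[1],u[2],0,0,u[3]]),[0,0,.016,0]);print("no tilt",(r.x[:3]*1e3).round(1),np.degrees(r.x[3:]).round(2),np.round(r.fun,2))
for X in [(.0475,0,-.042)]: print("bar front nominal",pr([0,0,.016],[0,0,0],np.array(X)).round(1))
E
python3 tilt.py
```

```text
L 37 [ 0.1242 72.0007] 0.27
R 175 [-1.45400e-01  4.29731e+02] 0.3
F [7.9000e-03 6.0689e+01] 0.25
nominal [70.8 61.7]
nominal [ 89.2 185.4]
nominal [419.   59.8]
nominal [402.6 183.7]
[-0.5 -0.1 18.5] [-1.8  -0.41  0.87] [-0. -0.  0. -0. -0. -0.]
no tilt [-0.5  1.2 19. ] [0.75] [-0.31  0.35  0.06 -0.07 -0.09  0.09]
bar front nominal [244.6 168. ]
```

The cover sits in the grip within about 1 mm and 0.8° of nominal (my earlier corner reading was off; the fitted left corner is near column 80). Moving over the mouth.

```bash
python3 - <<'E'
from h import *
goto([.4717,.370,.20],np.radians(68.85))
E
```

```text
tcp [0.4719 0.2486 0.257 ] turn [ 0.1  0.1 -0.5] shift before turn [ -4.49 -11.28   5.69] after turn [ -4.4  -11.31   5.7 ] ft [ 0.5 -0.5 -3.5]
```

```bash
python3 -m creep '[{"delta_pos":[0,0,0],"turn":[0.1,0.1,-0.5],"hand":-1},{"delta_pos":[-0.4,-1.3,0],"turn":[0,0,0],"hand":-1},{"delta_pos":[-1,-2.5,0],"turn":[0,0,0],"hand":-1},{"delta_pos":[-1,-2.5,0],"turn":[0,0,0],"hand":-1},{"delta_pos":[-1,-2.5,0.5],"turn":[0,0,0],"hand":-1},{"delta_pos":[-0.6,-1.5,1.5],"turn":[0,0,0],"hand":-1},{"delta_pos":[-0.4,-1,1.5],"turn":[0,0,0],"hand":-1},{"delta_pos":[0,0,1.2],"turn":[0,0,0],"hand":-1},{"delta_pos":[0,0,0.8],"turn":[0,0,0],"hand":-1},{"delta_pos":[0,0,0],"turn":[0,0,0],"hand":-1},{"delta_pos":[0,0,0],"turn":[0,0,0],"hand":-1}]'
python3 - <<'E'
from h import *
goto([.4717,.370,.19],np.radians(68.85))
goto([.4717,.370,.19],np.radians(68.85))
E
```

```text
clock: 18.75
tcp_pos: [0.4742, 0.369, 0.2036]
tool_rot: [-0.0, 0.982, -0.186, 0.001]
ft_force: [-0.1, 0.5, -4.2]
grip_width: 0.0129
gripper_force: 68.8
tcp [0.4742 0.369  0.2036] turn [-0.1 -0.1 -0.3] shift before turn [-0.27  0.    1.36] after turn [-0.27 -0.    1.36] ft [-0.1  0.5 -4.2]
tcp [0.4742 0.369  0.2036] turn [-0.1 -0.1 -0.3] shift before turn [-0.27  0.    1.36] after turn [-0.27 -0.    1.36] ft [-0.1  0.5 -4.2]
```

```bash
python3 - <<'E'
from h import *
L=[]
for i in range(8):
    robot.capture("top");L.append(tcp()[0])
L=np.array(L);print(L.mean(0).round(4),L.std(0).round(4))
P,M=tcp();print((M.T@(np.array([.4717,.370,.187])-L.mean(0))*100).round(2),np.degrees(np.arctan2(M[1,0],M[0,0])))
E
```

```text
[0.4741 0.3698 0.2041] [0.0002 0.0002 0.0002]
[-0.23  0.07  1.71] -21.41981953429885
```

Shift −0.2 in x and +0.1 in y, then lower gently while watching the force.

```bash
python3 -m creep '[{"delta_pos":[-0.2,0.1,0.4],"turn":[0,0,-0.2],"hand":-1},{"delta_pos":[0,0,0.6],"turn":[0,0,0],"hand":-1},{"delta_pos":[0,0,0.5],"turn":[0,0,0],"hand":-1},{"delta_pos":[0,0,0.3],"turn":[0,0,0],"hand":-1},{"delta_pos":[0,0,0.2],"turn":[0,0,0],"hand":-1},{"delta_pos":[0,0,0],"turn":[0,0,0],"hand":-1},{"delta_pos":[0,0,0],"turn":[0,0,0],"hand":-1}]'
```

```text
clock: 19.85
tcp_pos: [0.4716, 0.3699, 0.1835]
tool_rot: [-0.001, 0.983, -0.184, 0.001]
ft_force: [-1.6, -0.6, -4.1]
grip_width: 0.0129
gripper_force: 68.8
```

```bash
python3 -m creep '[{"delta_pos":[0,0,0.15],"turn":[0,0,0],"hand":-1},{"delta_pos":[0,0,0.15],"turn":[0,0,0],"hand":-1},{"delta_pos":[0,0,0],"turn":[0,0,0],"hand":-1}]'
python3 -m creep '[{"delta_pos":[0,0,0.15],"turn":[0,0,0],"hand":-1},{"delta_pos":[0,0,0.1],"turn":[0,0,0],"hand":-1},{"delta_pos":[0,0,0],"turn":[0,0,0],"hand":-1}]'
```

```text
clock: 20.15
tcp_pos: [0.4714, 0.3697, 0.1802]
tool_rot: [-0.001, 0.983, -0.184, 0.001]
ft_force: [-0.1, 0.4, -3.9]
grip_width: 0.0127
gripper_force: 68.8
clock: 20.45
tcp_pos: [0.4714, 0.3697, 0.1777]
tool_rot: [-0.001, 0.983, -0.184, 0.001]
ft_force: [-0.6, 0.4, -2.9]
grip_width: 0.0128
gripper_force: 68.8
```

```bash
python3 -m creep '[{"delta_pos":[0,0,0.1],"turn":[0,0,0],"hand":-1},{"delta_pos":[0,0,0.05],"turn":[0,0,0],"hand":-1},{"delta_pos":[0,0,0],"turn":[0,0,0],"hand":-1}]'
```

```text
clock: 20.75
tcp_pos: [0.4716, 0.3698, 0.1766]
tool_rot: [-0.001, 0.983, -0.184, 0.001]
ft_force: [-0.8, -0.3, -2.6]
grip_width: 0.0131
gripper_force: 69.0
```

```bash
python3 -m creep '[{"delta_pos":[0,0,0.1],"turn":[0,0,0],"hand":-1},{"delta_pos":[0,0,0.1],"turn":[0,0,0],"hand":-1},{"delta_pos":[0,0,0],"turn":[0,0,0],"hand":-1}]'
```

```text
clock: 21.05
tcp_pos: [0.4715, 0.3699, 0.1765]
tool_rot: [-0.001, 0.983, -0.184, 0.002]
ft_force: [-5.0, -5.8, 12.3]
grip_width: 0.0128
gripper_force: 71.0
```

Seated, with contact at exactly the seated height. Releasing, rising and moving to view the isolator.

```bash
python3 -m creep '[{"delta_pos":[0,0,-0.15],"turn":[0,0,0],"hand":-0.4},{"delta_pos":[0,0,0],"turn":[0,0,0],"hand":0},{"delta_pos":[0,0,0],"turn":[0,0,0],"hand":0.2},{"delta_pos":[0,0,0],"turn":[0,0,0],"hand":0.3},{"delta_pos":[0,0,-0.5],"turn":[0,0,0],"hand":0.3},{"delta_pos":[0,0,-1.5],"turn":[0,0,0],"hand":0.3},{"delta_pos":[0,0,-3],"turn":[0,0,0],"hand":0.3},{"delta_pos":[0,0,-4],"turn":[0,0,0],"hand":0.3},{"delta_pos":[0,0,-3],"turn":[0,0,0],"hand":0.3},{"delta_pos":[1.2,4.1,0],"turn":[0,0,0],"hand":0.3},{"delta_pos":[1.2,4.1,0],"turn":[0,0,0],"hand":0.3},{"delta_pos":[1.2,4.1,0],"turn":[0,0,0],"hand":0.3}]' | grep -E "tcp|ft|width"
python3 -m creep '[{"delta_pos":[1.2,4.1,0],"turn":[0,0,0],"hand":0.3},{"delta_pos":[1.2,4.1,0],"turn":[0,0,0],"hand":0.3},{"delta_pos":[0,0,0],"turn":[0,0,-7.5],"hand":0.3},{"delta_pos":[0,0,0],"turn":[0,0,-7.5],"hand":0.3},{"delta_pos":[0,0,0],"turn":[0,0,0],"hand":0.3},{"delta_pos":[0,0,0],"turn":[0,0,0],"hand":0.3}]'
python3 - <<'E'
from h import *
import pickle
p=robot.camera_params("wrist");im=robot.capture("wrist");cv2.imwrite("pics/w6.png",im);pickle.dump(p,open("w6.p","wb"))
cv2.imwrite("pics/top6.png",robot.capture("top"));cv2.imwrite("pics/scene6.png",robot.capture("scene"))
print("q",robot.state()["q"].round(2)); goto([.4292,.150,.075],np.radians(83.7))
for d in (-.035,.035): print(proj("wrist",np.array([.4292+d*.994,.1502-d*.11,.102]),p).round(1))
s=cv2.imread("pics/scene6.png")[80:230,230:380];t=cv2.imread("pics/top6.png")[120:260,110:280]
o=np.zeros((590,800,3),np.uint8)
o[:384,:300]=im[:,100:400];a=cv2.resize(s,None,fx=3.2,fy=3.2,interpolation=cv2.INTER_CUBIC);o[:480,310:790]=a
b=cv2.resize(t[:,:],None,fx=1.4,fy=1.4);o[390:586,:238]=b
cv2.imwrite("pics/g3.png",o)
E
```

```text
tcp_pos: [0.4602, 0.241, 0.2973]
ft_force: [1.3, -0.5, 0.7]
grip_width: 0.0556
clock: 22.85
tcp_pos: [0.4531, 0.1572, 0.2965]
tool_rot: [-0.001, 0.998, -0.056, 0.002]
ft_force: [-0.3, -0.7, 0.3]
grip_width: 0.0558
gripper_force: 0.0
q [-0.11  0.11 -0.38  1.91  0.05  1.13 -2.19]
tcp [0.453  0.1572 0.2959] turn [-0.1 -0.1  0. ] shift before turn [-2.34  1.01 22.08] after turn [-2.29  0.98 22.09] ft [-0.   0.1  0.5]
[257.3 220.5]
[257.6 156. ]
```

View pics/g3.png

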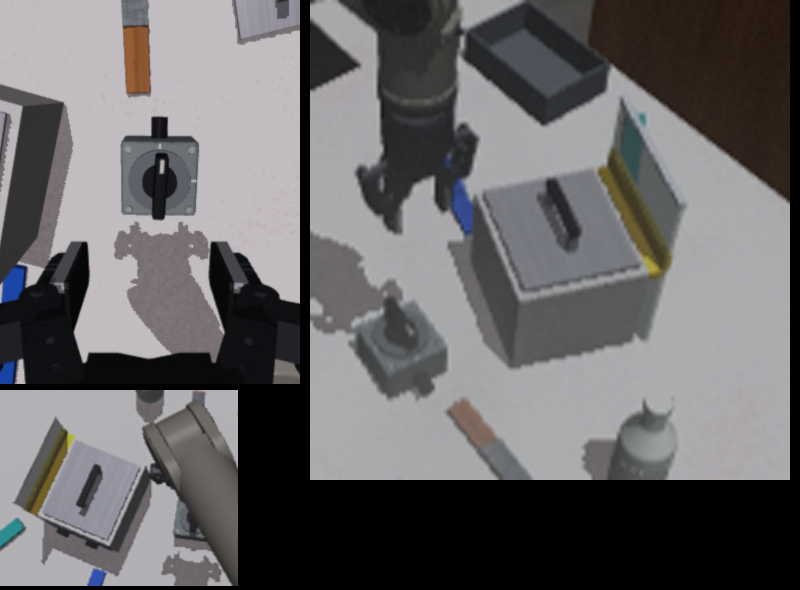

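The cover sits level and centred in the mouth: in the right panel the plate lies flush over the rim, (480,195) to (650,265). The stick lies felt up, and the isolator bar is at wrist column 260, rows 155–218, along the tool's x. A +90° turn from here would run joint 7 (−2.19) past its range, so I'll half-turn the tool the other way first.

```bash
python3 -m creep '[{"delta_pos":[0,0,0],"turn":[0,0,-8.2],"hand":0.3},{"delta_pos":[0,0,0],"turn":[0,0,-8.2],"hand":0.3},{"delta_pos":[0,0,0],"turn":[0,0,-8.2],"hand":0.3},{"delta_pos":[0,0,0],"turn":[0,0,-8.2],"hand":0.3},{"delta_pos":[0,0,0],"turn":[0,0,-8.2],"hand":0.3},{"delta_pos":[0,0,0],"turn":[0,0,-8.2],"hand":0.3},{"delta_pos":[0,0,0],"turn":[0,0,-8.2],"hand":0.3},{"delta_pos":[0,0,0],"turn":[0,0,-8.2],"hand":0.3},{"delta_pos":[0,0,0],"turn":[0,0,-8.2],"hand":0.3},{"delta_pos":[0,0,0],"turn":[0,0,-8.2],"hand":0.3},{"delta_pos":[0,0,0],"turn":[0,0,-8.2],"hand":0.3},{"delta_pos":[0,0,0],"turn":[0,0,-8.2],"hand":0.3}]' | grep -E "tcp|rot"
python3 -m creep '[{"delta_pos":[0,0,0],"turn":[0,0,-8.2],"hand":0.3},{"delta_pos":[0,0,0],"turn":[0,0,-8.2],"hand":0.3},{"delta_pos":[0,0,0],"turn":[0,0,-8.2],"hand":0.3},{"delta_pos":[0,0,0],"turn":[0,0,-8.2],"hand":0.3},{"delta_pos":[0,0,0],"turn":[0,0,-8.2],"hand":0.3},{"delta_pos":[0,0,0],"turn":[0,0,-8.2],"hand":0.3},{"delta_pos":[0,0,0],"turn":[0,0,-8.2],"hand":0.3},{"delta_pos":[0,0,0],"turn":[0,0,-8.2],"hand":0.3},{"delta_pos":[0,0,0],"turn":[0,0,-8.2],"hand":0.3},{"delta_pos":[0,0,0],"turn":[0,0,-8.2],"hand":0.3},{"delta_pos":[0,0,0],"turn":[0,0,0],"hand":0.3}]' | grep -E "tcp|rot"
python3 - <<'E'
from h import *
print("q",robot.state()["q"].round(2)); goto([.429,.1488,.075],np.radians(83.6))
E
```

```text
tcp_pos: [0.4529, 0.1571, 0.2956]
tool_rot: [0.0, 0.692, 0.722, 0.001]
tcp_pos: [0.4529, 0.1571, 0.2956]
tool_rot: [0.001, 0.05, 0.999, 0.001]
q [ 0.12  0.14 -0.63  1.89  0.09  1.14  0.92]
tcp [0.4529 0.1571 0.2956] turn [0.1 0.1 0.6] shift before turn [ 2.34 -1.09 22.06] after turn [ 2.29 -1.09 22.06] ft [-0.1 -0.1 -0. ]
```

```bash
python3 -m creep '[{"delta_pos":[0.6,-0.3,2],"turn":[0,0,0.6],"hand":0.3},{"delta_pos":[0.6,-0.3,3.5],"turn":[0,0,0],"hand":0.3},{"delta_pos":[0.6,-0.3,3.5],"turn":[0,0,0],"hand":0.3},{"delta_pos":[0.5,-0.2,3.5],"turn":[0,0,0],"hand":0.3},{"delta_pos":[0,0,3],"turn":[0,0,0],"hand":0.3},{"delta_pos":[0,0,2.5],"turn":[0,0,0],"hand":0.3},{"delta_pos":[0,0,2],"turn":[0,0,0],"hand":0.3},{"delta_pos":[0,0,1.2],"turn":[0,0,0],"hand":0.3},{"delta_pos":[0,0,0.6],"turn":[0,0,0],"hand":0.3},{"delta_pos":[0,0,0.3],"turn":[0,0,0],"hand":0.1},{"delta_pos":[0,0,0],"turn":[0,0,0],"hand":-0.2},{"delta_pos":[0,0,0],"turn":[0,0,0],"hand":-0.3}]' 40
python3 -m creep '[{"delta_pos":[0,0,0],"turn":[0,0,0],"hand":-1},{"delta_pos":[0,0,0],"turn":[0,0,0],"hand":-1},{"delta_pos":[0,0,0],"turn":[0,0,0],"hand":-1},{"delta_pos":[0,0,0],"turn":[0,0,0],"hand":-1}]' 40
```

```text
clock: 26.5
tcp_pos: [0.43, 0.1489, 0.0753]
tool_rot: [0.002, 0.056, 0.998, 0.001]
ft_force: [0.6, -0.5, -0.1]
grip_width: 0.03
gripper_force: 0.0
clock: 26.9
tcp_pos: [0.4299, 0.1483, 0.0754]
tool_rot: [0.002, 0.056, 0.998, 0.0]
ft_force: [-0.8, -2.1, 4.9]
grip_width: 0.0131
gripper_force: 41.0
```

Gripped, with small side force, so it is well centred. Turning clockwise (+ about tool z).

```bash
python3 -m creep '[{"delta_pos":[0,0,0],"turn":[0,0,4],"hand":-1},{"delta_pos":[0,0,0],"turn":[0,0,7],"hand":-1},{"delta_pos":[0,0,0],"turn":[0,0,7],"hand":-1},{"delta_pos":[0,0,0],"turn":[0,0,7],"hand":-1},{"delta_pos":[0,0,0],"turn":[0,0,7],"hand":-1},{"delta_pos":[0,0,0],"turn":[0,0,7],"hand":-1},{"delta_pos":[0,0,0],"turn":[0,0,6],"hand":-1},{"delta_pos":[0,0,0],"turn":[0,0,0],"hand":-1}]' 60
python3 - <<'E'
from h import *
P,M=tcp();print(np.degrees(np.arctan2(M[1,0],M[0,0])),robot.state()["wrist_torque"].round(2),robot.state()["q"].round(2))
E
```

```text
clock: 27.7
tcp_pos: [0.4295, 0.1475, 0.0754]
tool_rot: [0.001, 0.436, 0.9, 0.0]
ft_force: [-2.1, -4.4, 8.9]
grip_width: 0.0125
gripper_force: 62.4
128.35169959755592 [-0.93  0.45 -0.14] [-0.16  0.38 -0.36  2.18  0.23  0.62 -0.02]
```

```bash
python3 -m creep '[{"delta_pos":[0,0,0],"turn":[0,0,6],"hand":-1},{"delta_pos":[0,0,0],"turn":[0,0,7],"hand":-1},{"delta_pos":[0,0,0],"turn":[0,0,7],"hand":-1},{"delta_pos":[0,0,0],"turn":[0,0,7],"hand":-1},{"delta_pos":[0,0,0],"turn":[0,0,7],"hand":-1},{"delta_pos":[0,0,0],"turn":[0,0,5],"hand":-1},{"delta_pos":[0,0,0],"turn":[0,0,3],"hand":-1},{"delta_pos":[0,0,0],"turn":[0,0,0],"hand":-1}]' 60
python3 - <<'E'
from h import *
P,M=tcp();print(np.degrees(np.arctan2(M[1,0],M[0,0])),robot.state()["wrist_torque"].round(2),robot.state()["q"].round(2))
E
python3 -m creep '[{"delta_pos":[0,0,0],"turn":[0,0,2],"hand":-1},{"delta_pos":[0,0,0],"turn":[0,0,2],"hand":-1},{"delta_pos":[0,0,0],"turn":[0,0,0],"hand":-1}]' 60
python3 - <<'E'
from h import *
P,M=tcp();print(np.degrees(np.arctan2(M[1,0],M[0,0])),robot.state()["wrist_torque"].round(2),robot.state()["q"].round(2))
E
```

```text
clock: 28.5
tcp_pos: [0.4287, 0.1472, 0.0754]
tool_rot: [0.001, 0.729, 0.685, -0.0]
ft_force: [-4.0, -5.0, 12.1]
grip_width: 0.0128
gripper_force: 62.9
86.44283227944389 [-1.17  0.95 -0.14] [-0.31  0.36 -0.19  2.19  0.12  0.6  -0.65]
clock: 28.8
tcp_pos: [0.4287, 0.1474, 0.0754]
tool_rot: [0.001, 0.752, 0.66, 0.0]
ft_force: [-4.2, -4.8, 11.9]
grip_width: 0.0132
gripper_force: 62.8
82.53981282302497 [-1.02  0.99  0.24] [-0.32  0.36 -0.17  2.19  0.11  0.6  -0.7 ]
```

```bash
python3 -m creep '[{"delta_pos":[0,0,0],"turn":[0,0,2],"hand":-1},{"delta_pos":[0,0,0],"turn":[0,0,2],"hand":-1},{"delta_pos":[0,0,0],"turn":[0,0,0],"hand":-1}]' 60
python3 - <<'E'
from h import *
P,M=tcp();print(np.degrees(np.arctan2(M[1,0],M[0,0])),robot.state()["wrist_torque"].round(2))
E
```

```text
clock: 29.1
tcp_pos: [0.4286, 0.1474, 0.0754]
tool_rot: [0.001, 0.772, 0.635, -0.0]
ft_force: [-4.0, -6.3, 13.8]
grip_width: 0.0132
gripper_force: 76.1
78.85394799399121 [-1.31  0.91  1.83]
```

The torque rose to 1.8 N m, so the handle is at its stop. Opening without backing off, then rising.

```bash
python3 -m creep '[{"delta_pos":[0,0,0],"turn":[0,0,0],"hand":0},{"delta_pos":[0,0,0],"turn":[0,0,0],"hand":0.2},{"delta_pos":[0,0,0],"turn":[0,0,0],"hand":0.3},{"delta_pos":[0,0,-1],"turn":[0,0,0],"hand":0.3},{"delta_pos":[0,0,-3],"turn":[0,0,0],"hand":0.3},{"delta_pos":[0,0,-4],"turn":[0,0,0],"hand":0.3},{"delta_pos":[0,0,-4],"turn":[0,0,0],"hand":0.3},{"delta_pos":[0,0,-4],"turn":[0,0,0],"hand":0.3},{"delta_pos":[0,0,-4],"turn":[0,0,0],"hand":0.3},{"delta_pos":[0,0,-2],"turn":[0,0,0],"hand":0.3},{"delta_pos":[0,0,0],"turn":[0,0,0],"hand":0.3},{"delta_pos":[0,0,0],"turn":[0,0,0],"hand":0.3}]'
python3 - <<'E'
from h import *
import pickle
p=robot.camera_params("wrist");im=robot.capture("wrist");cv2.imwrite("pics/w7.png",im)
P,M=tcp();a=np.degrees(np.arctan2(M[1,0],M[0,0]))
c=proj("wrist",np.array([.429,.1488,.102]),p);print("tool yaw",a,"axis px",c)
u,v=c.round().astype(int)
g=(im.max(2)<42).astype(np.uint8)
n,l,st,cc=cv2.connectedComponentsWithStats(g)
for k in range(1,n):
    if st[k,4]>150 and abs(cc[k]-c).max()<60:
        pts=np.argwhere(l==k)[:,::-1].astype(np.float32);r=cv2.minAreaRect(pts);b=cv2.boxPoints(r)
        W=np.array([at("wrist",q,.102,p)[:2] for q in b]);e=max((W[1]-W[0],W[2]-W[1]),key=np.linalg.norm)
        print(st[k],cc[k].round(1),r,"world len",np.linalg.norm(e).round(3),"dir",np.degrees(np.arctan2(e[1],e[0])).round(1)%180)
E
```

```text
clock: 30.3
tcp_pos: [0.4288, 0.1484, 0.295]
tool_rot: [0.0, 0.774, 0.633, 0.002]
ft_force: [0.6, -0.4, -0.4]
grip_width: 0.0556
gripper_force: 0.0
tool yaw 78.58091706763202 axis px [248.74967611 166.85803177]
[ 230  131   36   68 1350] [247.4 161.5] ((248.67457580566406, 163.9329833984375), (65.05709075927734, 35.36994171142578), 64.23066711425781) world len 0.067 dir 104.7
[287 144  18  15 251] [295.4 150.8] ((295.5, 151.0), (14.0, 17.0), 90.0) world len 0.017 dir 168.5
```

```bash
python3 - <<'E'
from h import *
im=cv2.imread("pics/w7.png");p=robot.camera_params("wrist")
g=im.max(2)<42;n,l,st,cc=cv2.connectedComponentsWithStats(g.astype(np.uint8));k=l[162,247]
pts=np.argwhere(l==k)[:,::-1]
W=np.array([at("wrist",q,.100,p)[:2] for q in pts])-[.429,.1488]
r=np.linalg.norm(W,axis=1);a=np.degrees(np.arctan2(W[:,1],W[:,0]))
for lo,hi in ((.022,.026),(.026,.030),(.030,.034),(.034,.042)):
    m=(r>lo)&(r<hi)
    for nm,s in (("+y",W[:,1]>0),("-y",W[:,1]<0)):
        q=W[m&s]*1e3
        if len(q): print(lo,hi,nm,len(q),"mean",q.mean(0).round(1),"std",q.std(0).round(1))
print("\n".join("".join("#" if l[y,x]==k else "." for x in range(226,270,1)) for y in range(128,202,2)))
E
```

```text
0.022 0.026 +y 68 mean [-0.8 23.1] std [5.6 1.8]
0.022 0.026 -y 27 mean [ -5.3 -22.9] std [4.9 1.7]
0.026 0.03 +y 58 mean [ 1.5 27.7] std [4.1 1.2]
0.026 0.03 -y 27 mean [ -5.1 -26.9] std [5.1 1.5]
0.03 0.034 +y 56 mean [ 2.2 31.7] std [4.  1.2]
0.03 0.034 -y 21 mean [ -5.  -31.1] std [4.8 1.3]
0.034 0.042 +y 23 mean [ 2.4 34.7] std [3.6 0.6]
0.034 0.042 -y 3 mean [ -9.3 -33. ] std [0.8 0.2]
............................................
............................................
..............############..................
.............##############.................
.............##############.................
.............##############.................
.............##############.................
.............##############.................
.............##############.................
.............##################.............
..........#######################...........
........############################........
.......##############################.......
......################################......
.....##################################.....
.....#########################
[... 259 characters left out ...]
###################......
.......##############################.......
.........##########################.........
..........######################............
..............################..............
................##############..............
.................#############..............
.................#####....####..............
.................####......###..............
.................####......###..............
.................####......####.............
..................###......####.............
...................###......###.............
...................###......###.............
....................###.....................
............................................
```

The bar's ends give a direction of about 83.5°, against 83.6° expected for fully on (bar along the box's y). The gripper is clear, so I'm handing in.

```bash
python3 -c "
from cell import robot
print(robot.sign_off())"
```

```text
the job is handed in; nothing more can be done
None
```

The job is handed in at about 30 s: the buff stick lies flat and felt up on the bench, the larger cover sits level in the tank's mouth, and the isolator was then turned clockwise to its on stop.

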